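Hook a dropped mould-clamp knob out from under the slip-pump guard

TASK

An orange clamp knob has been dropped under the fixed green bar guard of the pump. Use the hooked rod to draw it out through the guard's open end, without touching the knob with the gripper or arm while it is still under the guard; then lay the rod back flat on its black mat and put the knob in the wooden tray. Leave the grey unfired bottle standing where it is.

Things in the scene. Friction and masses are not known exactly. Their poses are not given: they have to be found in the camera images.
- guard_mouth (a point): Centre of the guard's open end, at table level. The guard is a fixed cage of green bars with barred roof and sides, 250 mm wide (its x, -125 to +125) and 245 mm deep; 68 mm clear height, roof top 76 mm. +y points level out of the open end, -y inwards; z up. A blue pump box (270 x 190 x 90 mm) closes the inner end, with a motor and pipe on it up to 250 mm high.
- knob_center (a point): Orange five-lobed star knob lying flat on the table: 56 mm across, lobes 24 mm high, a 26 mm wide hub rising to 32 mm; about 60 g. The point is on its axis, 14 mm above its underside; z up, yaw without meaning. It starts 70 to 150 mm inside the open end with guard x from -10 to +55 mm.
- rod_grip (a point): Centre of the hooked rod's red handle, 17 mm above its underside. Handle 100 mm long (rod's x), 22 mm wide (y), 34 mm high (z, up). A thin aluminium rod, 4 mm radius, runs from it along +x, its axis 10 mm above the handle's underside, to the hook (see rod_mid). Whole rod 150 g, centre of mass 30 mm ahead of this point. It starts flat on the black mat.
- mat: Black rubber mat fixed on the table, 380 mm long (its x) by 120 mm wide (its y), 3 mm thick; origin at the centre of its underside.
- tray: Fixed open wooden tray, 150 mm (its x) by 120 mm (its y) by 26 mm high, walls and floor 5 mm thick; origin at the centre of its underside.
- bottle: Grey unfired clay bottle, 165 mm high, 72 mm across, standing to the right, on the robot's side of the guard; origin at the centre of its underside.
- rod_mid (a point): Middle of the hooked rod's outline seen from above: 120 mm ahead (+x) and 20 mm to +y of rod_grip, 10 mm above the handle's underside; same axes. The bend lies 290 mm ahead of rod_grip; there the hook, 4 mm in radius and level, turns to +y and slightly back, ending 277 mm ahead of rod_grip and 50 mm to +y. Rod and hook are 6 mm clear of the surface under the handle.
There are look-alikes about, which are no part of the job. Of the things like the part that bears knob_center, leave any that is pink or white; of the rest the smaller one is meant.

How it is judged (in metres and radians):
On the way:
1. the knob has been drawn out through the open end and lies on the table wholly clear of the guard (y of knob_center in the frame of guard_mouth between 0.035 and 0.3 m and height (world z) of knob_center below 0.022 m), for 0.2 s.
At the end, for the whole second after the job is handed in: The knob rests inside the tray, on its floor; the rod lies flat (within about 7 degrees) on the mat, along its length (within 14 degrees, either way round), the middle of its outline within 50 mm of the mat's middle lengthwise and 60 mm across; both are let go and still (x of knob_center in the frame of tray between -0.06 and 0.06 m and y of knob_center in the frame of tray between -0.045 and 0.045 m and height (world z) of knob_center below 0.028 m and height (world z) of rod_grip below 0.03 m and angle between rod_grip's own z axis and vertical below 0.12 rad and linear speed of each of knob, rod below 0.02 m/s and x of rod_mid in the frame of mat between -0.05 and 0.05 m and y of rod_mid in the frame of mat between -0.06 and 0.06 m and angle between the x axis of rod_grip and the x axis of mat, either way round below 0.25 rad); the robot touches nothing.
It fails at once if the gripper or arm touches the knob while it is still under the guard (y of knob_center in the frame of guard_mouth below 0 m and contact force between any of the fingers, the arm and knob above 0.3 N).
It fails at once if the grey bottle is shifted by more than 20 mm or tipped (distance of bottle from where it was at the start of the episode above 0.02 m or angle between bottle's own z axis and vertical above 0.3 rad).
It also fails if it takes over 67 s, if anything falls off the work surface, if the arm or the gripper's body presses on something with over 40 N, if the wrist force passes 120 N, or if a joint passes its speed limit or range.

ROBOT

A 6-joint arm with a two-finger parallel gripper is mounted at the origin on the work surface. World frame = base frame: x ahead of the robot, y to its left, z up, the work surface at z = 0. Lengths are in mm, angles in rad, forces in N, time in s.
With the tool pointing down it reaches from about 275 to 1000 mm from the base axis. Payload 8.4 kg.
Tool frame: the origin (TCP) lies at the very end of the fingers, on their centre line; the grasp point (between the pads) lies 19 mm behind it; z points along the fingers, y is the line along which they close (so a half turn about z gives the same grasp; the last joint's range is limited). The gripper opens to 85 mm and grips with 20 to 120 N. Pads are 22 mm wide; open, the fingers measure 114 mm over their backs; the gripper's body (76 mm by 85 mm) begins 54 mm behind the grasp point. The pads swing forward as they close: fully open they stand 13 mm farther back than shut.
Start: joints at [1.34, 0.353, 1.633, -0, 1.155, -0.002], TCP at [141.754, 608.715, 191.781] pointing down, gripper open.
Joint ranges: [-2.63, 2.63], [-0.92, 2.1], [0.06, 2.66], [-1.3, 4.44], [0, 2.69], [-3.02, 3.02]. Speed limits (rad/s): [2.22, 2.22, 2.79, 3.14, 3.14, 3.14].

INTERFACE

Orientations are given as [roll, pitch, yaw] about the fixed x, y, z axes, in that order (R = Rz(yaw) Ry(pitch) Rx(roll)).
In Python, from rig import r, vision gives the robot as it stands. The module is installed in compiled form; this text tells all that it offers.
- The arm moves only by the tool play_rows, never from a script. Its argument "steps" is a list of rows, each an object with "delta_pos": the shift along the tool's x, y, z in cm, a list of three; "yaw": the turn about the tool's z in rad; "jaw": the opening in per cent of the stroke, from 0 (shut) to 100 (fully open). A call has exactly 8 rows; each row is the pose to reach, as a shift and turn from the pose commanded when the call began, along the tool's axes at that moment; what a row does not reach only later rows make up. A row lasts 1/10 s, in which the tool goes at most 50 mm and 8.59 degrees, less where a joint would pass 70% of its speed; a pose out of reach is approached as far as the arm can. A call with a gripper value outside its range is refused whole. The fingers move at their own pace and stop on an object; "grip_force" is the grip in N (left out, the last holds). Time passes only in rows, so rows that repeat a pose let the fingers close, or fill a call up. It gives the time, the measured TCP pose, the force, the opening and the grip force at its end, in the units of the state.
- r.sense(): the state, without advancing time (a new reading comes with each control period).
- vision.grab_frame(name): name is "scene" or "top" or "wrist"; returns (picture, depth): 480x640x3 uint8, red, green, blue; 480x640 float32, mm along the optical axis (not along the pixel's ray), 0 where there is no reading.
- vision.calibration(name): a dict with "mtx" (3x3 intrinsics, pixels), "extrinsics" (4x4, takes a point from camera to world coordinates). Camera axes: x right, y down, z forward; pixel columns grow to the right and rows downward; lengths in mm; the calibration is good to about 2 mm. A picture is of the moment at which its call begins: read the wrist's pose just before it. calibration takes no time and is no camera call; for the wrist camera it gives the pose at the moment of the call.
- r.sign_off(): hands the job in; it is judged then, once.
Trained networks look in the newest picture that a camera, given by its name, has taken for a name from the list of things; names that differ only in an ending like _2 or _b are one class to them, and where a whole thing is asked for, a point or a joint stands for the part that bears it (a point fixed in the world has none). Each returns a list of dicts, best first, with "conf" (0 to 1); they miss things now and then, are a little off and sometimes report something else, mostly with a low value. They report only what shows in the picture. A call takes as long as a camera call. They do not tell look-alikes from the thing itself.
- vision.cut_out(camera, thing): "region" (480x640 bool, what is visible of it) and "uv" ([column, row] in pixels, amid what is visible of it).
- vision.landmark_of(camera, thing): "uv" ([column, row] in pixels: a listed point, or the origin of a listed thing).
The state is a dict: "clock": time; "qpos": joint angles; "qvel": joint speeds; "joint_efforts": joint torques, N m; "eef_pos": TCP position; "tcp_rot": TCP orientation; "contact_force": force on the tool from outside, world axes, zero at the start; "wrist_torque": the same for the moment, N m; "opening": opening from 0.0 (shut) to 1.0 (fully open); "grasp_force": force on a finger pad.
Only numpy, scipy, OpenCV 4.12 (cv2) and the standard library are available. Lean on these libraries where they do the work, as an engineer would, in place of code of your own. Each camera call takes 0.05 s, during which the arm holds its last target. There are 200 camera calls.

## Working session

There is one attempt and no reset: what is moved stays moved. The work goes in short steps, Python scripts to look and compute and a tool call to move; the robot and the scene stay as the last step left them, time stands still between calls to the robot, and variables do not carry over. Pictures are saved under pics/ and viewed, at most 10 in all, crops included, and the job is handed in when it is done.

Besides the shell and the picture viewer there is one more tool, called after "Request:" by a JSON object that holds its "method" and its "body", one argument or row to a line. play_rows: Moves the arm, as the interface text tells. Its arguments: {"type":"object","properties":{"steps":{"type":"array"},"grip_force":{"type":"number"}},"required":["steps"]}

```bash
mkdir -p pics
cat > h.py <<'E'
import numpy as np, cv2
from rig import r, vision
def ray(cam,uv,z):
    c=vision.calibration(cam);K=np.array(c["mtx"]);T=np.array(c["extrinsics"])
    d=T[:3,:3]@np.linalg.inv(K)@np.array([uv[0],uv[1],1.]);o=T[:3,3]
    return o+d*(z-o[2])/d[2]
def dep(cam,uv,D):
    c=vision.calibration(cam);K=np.array(c["mtx"]);T=np.array(c["extrinsics"])
    p=np.linalg.inv(K)@np.array([uv[0],uv[1],1.])*D[int(round(uv[1])),int(round(uv[0]))]
    return (T[:3,:3]@p+T[:3,3])
def save(n,im): cv2.imwrite(f"pics/{n}.png",im[:,:,::-1])
E
python3 - <<'E'
from h import *
np.set_printoptions(precision=1,suppress=True)
s=r.sense();print(s["clock"],s["eef_pos"],s["tcp_rot"])
for c in ["top","scene"]:
    im,D=vision.grab_frame(c);save(c+"0",im)
    print(c,np.array(vision.calibration(c)["extrinsics"])[:3])
    for t,z in [("guard_mouth",0),("knob_center",14),("rod_grip",20),("rod_mid",13),("mat",0),("tray",0),("bottle",0)]:
        for d in vision.landmark_of(c,t)[:4]:
            print(t,round(d["conf"],2),np.array(d["uv"]),ray(c,d["uv"],z))
E
```

```text
0.0 [141.6 608.2 191.1] [-3.1 -0.   2.9]
top [[  -0.    -1.     0.1  451.4]
 [  -1.     0.     0.    46. ]
 [  -0.    -0.1   -1.  1091.6]]
guard_mouth 0.2 [172.5 292.5] [478.8 429.3   0. ]
knob_center 0.74 [454.1 238.2] [ 596.9 -256.    14. ]
knob_center 0.74 [368.  201.4] [691.9 -51.   14. ]
knob_center 0.74 [433.6 332. ] [ 375.  -195.9   14. ]
knob_center 0.73 [460.7 159. ] [ 794.1 -283.    14. ]
rod_grip 0.83 [247.1 328.7] [390.2 243.3  20. ]
rod_mid 0.72 [298.  323.9] [399.1 123.6  13. ]
mat 0.73 [306.3 318.9] [409.9 104.4   0. ]
mat 0.59 [245.8 329.8] [386.6 250.1   0. ]
tray 0.71 [174.7 290.4] [483.8 424.    0. ]
bottle 0.97 [489.5 356.1] [ 315.9 -328.     0. ]
bottle 0.27 [174.6 291.9] [480.1 424.2   0. ]
scene [[   0.9    0.4   -0.3  890.2]
 [   0.5   -0.7    0.6 -558.2]
 [   0.    -0.7   -0.8  872.6]]
knob_center 0.97 [253.2 380.5] [ 600.2 -246.3   14. ]
knob_center 0.79 [346.5 460.6] [ 802.9 -287.1   14. ]
knob_center 0.57 [348.5 316. ] [685.1 -47.5  14. ]
rod_grip 0.96 [293.6 171.3] [388.4 246.6  20. ]
rod_mid 0.6 [269.6 208.9] [401.8 118.1  13. ]
mat 0.78 [271.7 219.9] [416.9 101.7   0. ]
mat 0.68 [254.4 381. ] [ 597.8 -241.     0. ]
tray 0.83 [363.  147.1] [484.1 433.6  -0. ]
bottle 0.88 [107.2 345. ] [ 321.9 -314.6    0. ]
bottle 0.56 [292.5 172.7] [376.9 259.7   0. ]
```

View pics/top0.png

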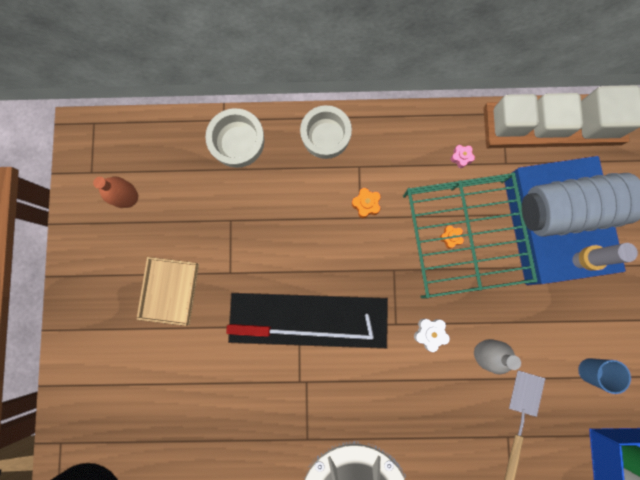

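View pics/scene0.png

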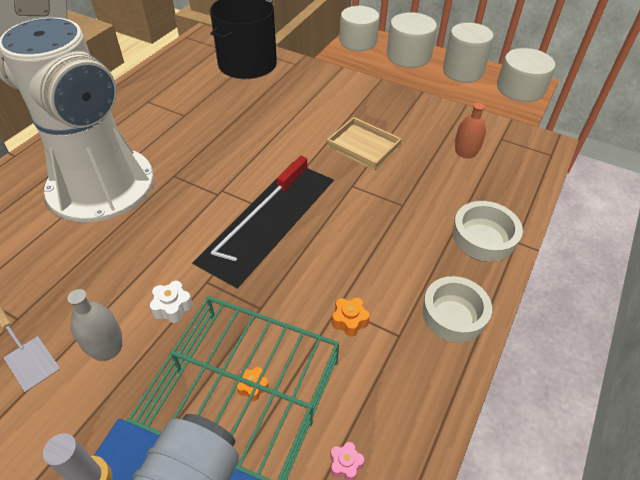

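Top view: the guard's roof corners are at the mouth (407,192)/(427,297) and inner end (515,177)/(533,280). The target knob, small and orange, is under the bars at (454,237). The larger orange knob at (367,201), the pink one at (464,155) and the white one at (432,334) are decoys. The rod lies on the mat with its handle at (247,329) and hook at (370,325), tray at (168,291), bottle at (493,356).

Run:
```python
from h import *
np.set_printoptions(precision=3,suppress=True)
s=r.sense();print(s["eef_pos"],s["tcp_rot"],s["clock"])
R=lambda uv,z:ray("top",uv,z)[:2]
g=[R(p,76) for p in [(407,192),(427,297),(515,177),(533,280)]];print("guard",np.array(g))
out=((g[0]-g[2])+(g[1]-g[3]));out/=np.linalg.norm(out);gx=g[0]-g[1];gx/=np.linalg.norm(gx)
print("mouth",(g[0]+g[1])/2,"out",out,"gx",gx)
im=cv2.imread("pics/top0.png")[:,:,::-1].astype(int)
def seg(m,z,name):
    n,l,st,_=cv2.connectedComponentsWithStats(m.astype(np.uint8))
    i=1+np.argmax(st[1:,4]);ys,xs=np.nonzero(l==i)
    P=np.array([R((x,y),z) for x,y in zip(xs,ys)]).astype(np.float32)
    print(name,len(xs),P.mean(0),cv2.minAreaRect(P))
rr,gg,bb=im[...,0],im[...,1],im[...,2]
w=np.zeros(rr.shape,bool);w[310:350,215:280]=1
seg((rr>90)&(gg<60)&(bb<60)&w,37,"handle")
m=(im.max(2)<45);m[:280]=0;m[360:]=0;m[:,:220]=0;m[:,400:]=0
ys,xs=np.nonzero(m);P=np.array([R((x,y),3) for x,y in zip(xs,ys)]).astype(np.float32);print("mat",cv2.minAreaRect(P))
for n,(x0,x1,y0,y1) in {"tgt":(435,475,215,260),"big":(345,390,180,225)}.items():
    w[:]=0;w[y0:y1,x0:x1]=1
    mm=(rr>200)&(gg>80)&(gg<190)&(bb<90)&w
    ys,xs=np.nonzero(mm);P=np.array([R((x,y),24) for x,y in zip(xs,ys)]).astype(np.float32);print(n,len(xs),P.mean(0),cv2.minEnclosingCircle(P))
print("tray",np.mean([R(p,26) for p in [(147,258),(197,261),(187,325),(137,320)]],0),[R(p,26) for p in [(147,258),(197,261),(187,325),(137,320)]])
print("hook",R((372,338),13),R((367,316),13))
```

```text
[141.744 608.756 191.818] [ 3.141 -0.     2.913] 0.8
guard [[ 698.364 -136.116]
 [ 456.74  -170.951]
 [ 728.613 -386.632]
 [ 490.461 -409.817]]
mouth [ 577.552 -153.533] out [-0.13   0.992] gx [0.99  0.143]
handle 416 [387.935 238.159] ((387.72906494140625, 238.25926208496094), (98.75995635986328, 23.39371681213379), 85.84071350097656)Traceback (most recent call last):
  File "<stdin>", line 18, in <module>
  File "<stdin>", line 4, in <lambda>
  File "h.py", line 4, in ray
    c=vision.calibration(cam);K=np.array(c["mtx"]);T=np.array(c["extrinsics"])
ValueError: time passes only in moves, steps and waits
```

```bash
cat > h.py <<'E'
import numpy as np, cv2
from rig import r, vision
C={}
def cal(cam,fresh=False):
    if fresh or cam not in C:
        c=vision.calibration(cam);C[cam]=(np.array(c["mtx"]),np.array(c["extrinsics"]))
    return C[cam]
def ray(cam,uv,z):
    K,T=cal(cam);uv=np.atleast_2d(np.array(uv,float))
    d=np.c_[uv,np.ones(len(uv))]@np.linalg.inv(K).T@T[:3,:3].T;o=T[:3,3]
    p=o+d*((z-o[2])/d[:,2])[:,None]
    return p[0] if len(p)==1 else p
def save(n,im): cv2.imwrite(f"pics/{n}.png",im[:,:,::-1])
E
python3 - <<'E'
from h import *
np.set_printoptions(precision=3,suppress=True)
R=lambda uv,z:ray("top",uv,z)[...,:2]
im=cv2.imread("pics/top0.png")[:,:,::-1].astype(int)
rr,gg,bb=im[...,0],im[...,1],im[...,2]
def rect(m,z):
    ys,xs=np.nonzero(m);return R(np.c_[xs,ys],z).astype(np.float32)
m=(im.max(2)<45);m[:280]=0;m[360:]=0;m[:,:220]=0;m[:,400:]=0
print("mat",cv2.minAreaRect(rect(m,3)))
for n,(x0,x1,y0,y1) in {"tgt":(435,475,215,260),"big":(345,390,180,225)}.items():
    w=np.zeros(rr.shape,bool);w[y0:y1,x0:x1]=1
    P=rect((rr>200)&(gg>80)&(gg<190)&(bb<90)&w,24);print(n,len(P),P.mean(0),cv2.minEnclosingCircle(P))
t=R([(147,258),(197,261),(187,325),(137,320)],26);print("tray",t.mean(0),t)
print("hook",R([(372,338),(367,316)],13))
E
```

```text
mat ((407.607666015625, 100.32170104980469), (372.8661193847656, 114.39151000976562), 87.10192108154297)
tgt 275 [ 601.535 -250.758] ((601.2138671875, -250.47157287597656), 27.3345890045166)
big 550 [689.173 -47.181] ((689.4600830078125, -47.46505355834961), 36.32462692260742)
tray [482.565 433.362] [[561.589 483.769]
 [552.114 363.131]
 [401.484 383.913]
 [415.073 502.634]]
hook [[363.405 -50.708]
 [414.814 -40.456]]
```

Request:
{"method": "play_rows", "body": {
  "steps": [
    {"delta_pos":[-32.3,-30.5,6],"yaw":1.43,"jaw":100},
    {"delta_pos":[-32.3,-30.5,6],"yaw":1.43,"jaw":100},
    {"delta_pos":[-32.3,-30.5,6],"yaw":1.43,"jaw":100},
    {"delta_pos":[-32.3,-30.5,6],"yaw":1.43,"jaw":100},
    {"delta_pos":[-32.3,-30.5,6],"yaw":1.43,"jaw":100},
    {"delta_pos":[-32.3,-30.5,6],"yaw":1.43,"jaw":100},
    {"delta_pos":[-32.3,-30.5,6],"yaw":1.43,"jaw":100},
    {"delta_pos":[-32.3,-30.5,6],"yaw":1.43,"jaw":100}
  ],
  "grip_force": 60
}}

```text
clock: 1.6
eef_pos: [361.6, 276.7, 138.4]
tcp_rot: [3.141, -0.0, 1.707]
contact_force: [1.2, 0.1, 1.1]
opening: 1.001
grasp_force: 0.0
```

```bash
cat >> h.py <<'E'
def go(x,y,z,yaw):
    s=r.sense();p=np.array(s["eef_pos"]);w=s["tcp_rot"][2];d=np.array([x,y,z])-p
    c,n=np.cos(w),np.sin(w)
    print("t",round(s["clock"],2),"at",np.round(p,1),np.round(s["tcp_rot"],3),"j6",round(s["qpos"][5],2),"-> cm",np.round([(d[0]*c+d[1]*n)/10,(d[0]*n-d[1]*c)/10,-d[2]/10],2),"yaw",round((w-yaw+np.pi)%(2*np.pi)-np.pi,3))
E
python3 - <<'E'
from h import *
im,D=vision.grab_frame("wrist");save("w1",im)
K,T=cal("wrist");print(T.round(2).tolist())
a=im.astype(int);m=(a[...,0]>90)&(a[...,1]<60)&(a[...,2]<60)
ys,xs=np.nonzero(m);print(len(xs),xs.min(),xs.max(),ys.min(),ys.max())
if len(xs)>50:
    P=ray("wrist",np.c_[xs,ys],37)[:,:2].astype(np.float32);print(P.mean(0),cv2.minAreaRect(P))
go(388,238,90,1.485)
E
```

```text
[[0.99, 0.12, 0.04, 353.4], [0.12, -0.94, -0.32, 354.97], [0.0, 0.33, -0.95, 318.78], [0.0, 0.0, 0.0, 1.0]]
3321 321 374 199 321
[389.80792 242.25607] ((389.6737976074219, 239.68431091308594), (104.703369140625, 23.412860870361328), 86.07003021240234)
t 1.65 at [364.1 271.  137.3] [3.141e+00 3.000e-03 1.696e+00] j6 0.52 -> cm [-3.57  1.96  4.73] yaw 0.211
```

View pics/w1.png

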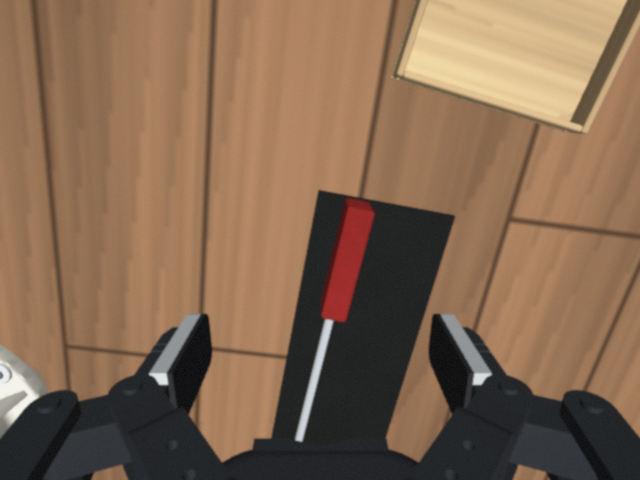

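The wrist view shows the handle spanning (355,200) to (335,320) with the tray at upper right, consistent with the top view's estimate of (389,238).

Request:
{"method": "play_rows", "body": {
  "steps": [
    {"delta_pos":[-3.5,2.0,4.7],"yaw":0.206,"jaw":100},
    {"delta_pos":[-3.5,2.0,4.7],"yaw":0.206,"jaw":100},
    {"delta_pos":[-3.5,2.0,4.7],"yaw":0.206,"jaw":100},
    {"delta_pos":[-3.5,2.0,4.7],"yaw":0.206,"jaw":100},
    {"delta_pos":[-3.5,2.0,4.7],"yaw":0.206,"jaw":60},
    {"delta_pos":[-3.5,2.0,4.7],"yaw":0.206,"jaw":60},
    {"delta_pos":[-3.5,2.0,4.7],"yaw":0.206,"jaw":60},
    {"delta_pos":[-3.5,2.0,4.7],"yaw":0.206,"jaw":60}
  ]
}}

```text
clock: 2.45
eef_pos: [385.5, 246.9, 91.6]
tcp_rot: [3.141, -0.0, 1.508]
contact_force: [-0.0, 0.8, 0.5]
opening: 0.601
grasp_force: 0.0
```

Run:
```python
from h import *
go(389.2,238.3,6.5,1.49)
```

```text
t 2.45 at [385.5 246.9  91.6] [ 3.141 -0.     1.508] j6 0.63 -> cm [-0.84  0.43  8.51] yaw 0.018
```

Request:
{"method": "play_rows", "body": {
  "steps": [
    {"delta_pos":[-0.84,0.4,3],"yaw":0.018,"jaw":60},
    {"delta_pos":[-0.84,0.4,6],"yaw":0.018,"jaw":60},
    {"delta_pos":[-0.84,0.4,8.4],"yaw":0.018,"jaw":60},
    {"delta_pos":[-0.84,0.4,8.4],"yaw":0.018,"jaw":60},
    {"delta_pos":[-0.84,0.4,8.4],"yaw":0.018,"jaw":10},
    {"delta_pos":[-0.84,0.4,8.4],"yaw":0.018,"jaw":10},
    {"delta_pos":[-0.84,0.4,8.4],"yaw":0.018,"jaw":10},
    {"delta_pos":[-0.84,0.4,8.4],"yaw":0.018,"jaw":10}
  ],
  "grip_force": 80
}}

```text
clock: 3.25
eef_pos: [389.6, 238.3, 8.2]
tcp_rot: [3.14, -0.001, 1.489]
contact_force: [-0.2, 0.1, 0.6]
opening: 0.104
grasp_force: 0.0
```

Run:
```python
from h import *
im,D=vision.grab_frame("wrist")
im2,_=vision.grab_frame("top")
im2=cv2.resize(im2[270:370,200:330],None,fx=4,fy=4)
save("w2",np.hstack([cv2.resize(im,(400,300)),im2[:300,:400]]))
print(r.sense()["grasp_force"],r.sense()["opening"],vision.landmark_of("top","rod_grip")[:1])
```

```text
0.0 0.09784551517301822 [{'uv': [247.4, 329.8], 'conf': 0.64}]
```

View pics/w2.png

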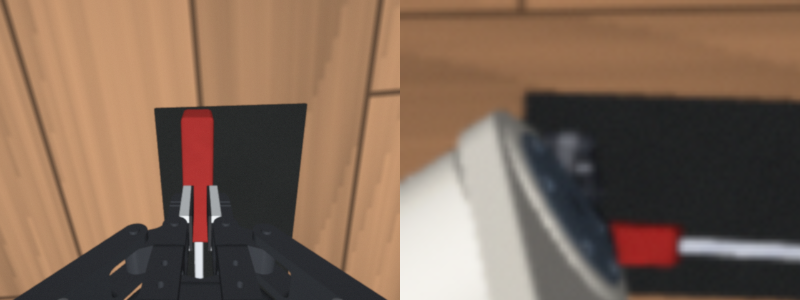

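Request:
{"method": "play_rows", "body": {
  "steps": [
    {"delta_pos":[0,0,0],"yaw":0,"jaw":0},
    {"delta_pos":[0,0,0],"yaw":0,"jaw":0},
    {"delta_pos":[0,0,0],"yaw":0,"jaw":0},
    {"delta_pos":[0,0,0],"yaw":0,"jaw":0},
    {"delta_pos":[0,0,0],"yaw":0,"jaw":0},
    {"delta_pos":[0,0,0],"yaw":0,"jaw":0},
    {"delta_pos":[0,0,0],"yaw":0,"jaw":0},
    {"delta_pos":[0,0,0],"yaw":0,"jaw":0}
  ],
  "grip_force": 80
}}

```text
clock: 4.2
eef_pos: [388.9, 237.8, 7.2]
tcp_rot: [-3.142, 0.0, 1.489]
contact_force: [-0.5, 0.8, -0.2]
opening: -0.002
grasp_force: 0.0
```

Run:
```python
from h import *
im,D=vision.grab_frame("wrist")
a=im.astype(int);m=(a[...,0]>90)&(a[...,1]<60)&(a[...,2]<60)
ys,xs=np.nonzero(m)
for y in range(ys.min(),ys.max(),12):
    q=xs[ys==y]
    if len(q): print(y,q.min(),q.max(),"depth",D[y,q].min().round(),np.median(D[y,q]).round())
P=ray("wrist",np.c_[xs,ys],37)[:,:2];print(P.min(0),P.max(0))
for x in range(260,380,8): print(x,im[300+30,x],im[370,x],D[330,x].round(),D[370,x].round())
```

```text
174 300 334 depth 185.0 186.0
186 292 341 depth 155.0 157.0
198 290 343 depth 154.0 156.0
210 291 342 depth 0.0 157.0
222 291 342 depth 157.0 159.0
234 292 342 depth 159.0 160.0
246 292 342 depth 161.0 162.0
258 292 342 depth 162.0 164.0
270 293 342 depth 165.0 166.0
282 293 342 depth 166.0 168.0
294 293 341 depth 168.0 169.0
306 294 341 depth 171.0 172.0
[377.19551401 235.77361774] [402.24665281 297.23831074]
260 [186 142 108] [43 46 48] 219.0 118.0
268 [39 42 40] [43 45 50] 214.0 119.0
276 [41 45 42] [42 46 51] 215.0 110.0
284 [52 54 60] [43 45 49] 140.0 110.0
292 [55 57 62] [41 40 46] 141.0 111.0
300 [90 92 96] [43 44 47] 139.0 110.0
308 [167 170 173] [45 46 51] 131.0 0.0
316 [77 78 80] [69 70 74] 133.0 126.0
324 [82 83 85] [60 61 63] 133.0 124.0
332 [166 170 173] [43 44 48] 132.0 111.0
340 [84 86 91] [43 45 49] 140.0 111.0
348 [54 55 60] [45 47 50] 139.0 111.0
356 [53 56 60] [43 45 50] 140.0 110.0
364 [42 44 43] [45 46 49] 214.0 111.0
372 [40 41 41] [43 44 48] 215.0 117.0
```

Run:
```python
from h import *
im,D=vision.grab_frame("wrist")
K,T=cal("wrist");s=r.sense();print(s["eef_pos"],s["tcp_rot"],s["qpos"],T.round(2).tolist())
def w(x,y):
    d=np.median(D[y-1:y+2,x-1:x+2]);return (T[:3,:3]@(np.linalg.inv(K)@[x,y,1.]*d)+T[:3,3]).round(1)
for p in [(316,200),(316,250),(316,300),(316,318),(316,330),(308,330),(308,350),(332,340),(316,345),(316,360),(280,240),(100,200),(265,200)]: print(p,im[p[1],p[0]],w(*p))
T0,_=vision.grab_frame("top");D0=_
K,T=cal("top")
save("w3",np.hstack([cv2.resize(im[160:460,220:420],(400,600)),cv2.resize(vision.grab_frame("scene")[0][100:250,230:330],(400,600))]))
```

```text
[388.9523676  237.8212837    7.24391193] [3.14159094e+00 1.89362310e-06 1.48874356e+00] [ 5.45501205e-01  3.77943821e-01  2.12830278e+00 -4.27863299e-06
  6.35345781e-01  6.27557418e-01] [[1.0, -0.08, -0.03, 395.61], [-0.08, -0.94, -0.32, 321.59], [0.0, 0.32, -0.95, 189.03], [0.0, 0.0, 0.0, 1.0]]
(316, 200) [173  52  49] [391.2 286.2  36.7]
(316, 250) [173  51  48] [389.3 264.6  36.7]
(316, 300) [121 125 127] [388.2 249.2  52.3]
(316, 318) [86 87 90] [388.3 249.4  66.3]
(316, 330) [76 78 80] [388.4 249.5  74.4]
(308, 330) [165 169 171] [385.6 249.7  74.4]
(308, 350) [115 117 121] [386.1 250.5  87.1]
(332, 340) [166 170 172] [393.7 248.9  80.3]
(316, 345) [75 78 80] [388.5 249.4  83.2]
(316, 360) [65 65 67] [388.  244.2  83.8]
(280, 240) [39 43 42] [370.  258.9   2.8]
(100, 200) [195 149 110] [ 2.816e+02  2.865e+02 -2.000e-01]
(265, 200) [40 42 41] [365.  280.4   3. ]
```

View pics/w3.png

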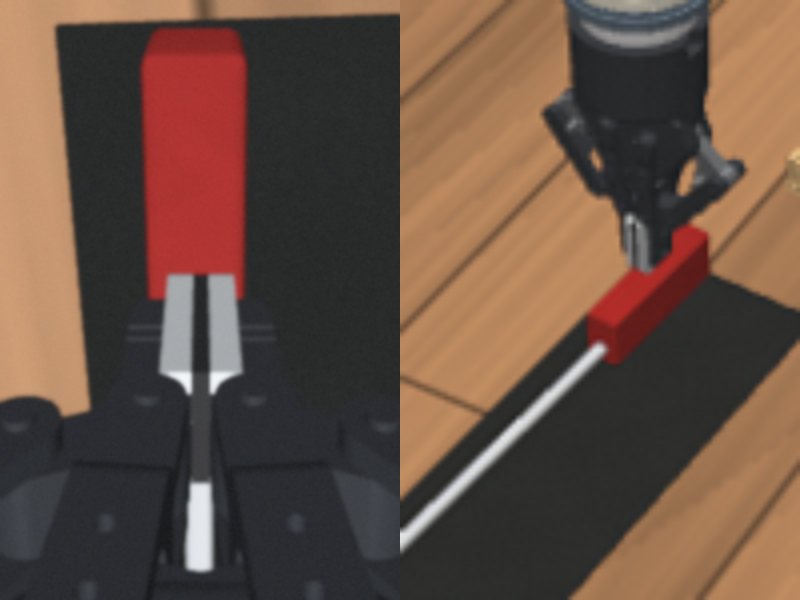

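The fingers closed above the handle. The left crop shows the pads shut over the handle top, with their tips well above it. So the real fingertip is higher than the reported TCP, and I'll measure by how much.

Run:
```python
from h import *
im,D=vision.grab_frame("wrist")
K,T=cal("wrist")
for x in (306,330):
  for y in range(286,304,2):
    d=D[y,x];print(x,y,im[y,x],(T[:3,:3]@(np.linalg.inv(K)@[x,y,1.]*d)+T[:3,3]).round(1))
```

```text
306 286 [177  52  50] [383.6 248.5  37.4]
306 288 [176  52  49] [383.3 246.7  35.6]
306 290 [176  52  51] [383.4 246.5  37.3]
306 292 [176  52  50] [383.2 245.2  36.5]
306 294 [179  57  53] [383.1 244.   36.1]
306 296 [164  81  79] [383.1 243.4  36.8]
306 298 [160 156 160] [384.2 250.   51.4]
306 300 [166 171 173] [384.2 249.9  52.9]
306 302 [167 171 174] [384.3 249.9  54.6]
330 286 [177  53  50] [394.  246.9  35.9]
330 288 [179  53  52] [393.9 246.8  37.7]
330 290 [179  54  52] [393.9 245.1  36.3]
330 292 [179  52  49] [393.8 244.6  37.1]
330 294 [179  53  51] [393.7 243.1  36. ]
330 296 [166  81  81] [393.6 242.1  36.1]
330 298 [159 157 160] [393.8 249.2  51.4]
330 300 [166 171 173] [393.7 248.8  52.4]
330 302 [167 172 174] [393.7 248.7  53.8]
```

Request:
{"method": "play_rows", "body": {
  "steps": [
    {"delta_pos":[0,0,0],"yaw":0,"jaw":55},
    {"delta_pos":[0,0,0],"yaw":0,"jaw":55},
    {"delta_pos":[0,0,0],"yaw":0,"jaw":55},
    {"delta_pos":[0,0,0],"yaw":0,"jaw":55},
    {"delta_pos":[0,0,0],"yaw":0,"jaw":55},
    {"delta_pos":[0,0,1.5],"yaw":0,"jaw":55},
    {"delta_pos":[0,0,3.0],"yaw":0,"jaw":55},
    {"delta_pos":[0,0,3.5],"yaw":0,"jaw":55}
  ]
}}

```text
clock: 5.25
eef_pos: [388.3, 237.4, -28.7]
tcp_rot: [-3.14, 0.001, 1.489]
contact_force: [-0.9, -0.1, 0.4]
opening: 0.554
grasp_force: 0.0
```

Request:
{"method": "play_rows", "body": {
  "steps": [
    {"delta_pos":[0.05,0.05,0.7],"yaw":0,"jaw":55},
    {"delta_pos":[0.05,0.05,0.7],"yaw":0,"jaw":5},
    {"delta_pos":[0.05,0.05,0.7],"yaw":0,"jaw":5},
    {"delta_pos":[0.05,0.05,0.7],"yaw":0,"jaw":5},
    {"delta_pos":[0.05,0.05,0.7],"yaw":0,"jaw":5},
    {"delta_pos":[0.05,0.05,0.7],"yaw":0,"jaw":5},
    {"delta_pos":[0.05,0.05,0.7],"yaw":0,"jaw":5},
    {"delta_pos":[0.05,0.05,0.7],"yaw":0,"jaw":5}
  ],
  "grip_force": 80
}}

```text
clock: 6.05
eef_pos: [389.7, 238.5, -34.5]
tcp_rot: [3.141, -0.0, 1.489]
contact_force: [-0.0, 0.0, 5.3]
opening: 0.246
grasp_force: 78.4
```

Gripped: 78 N at 21 mm opening. Next I lift the rod and carry it to the mouth.

Request:
{"method": "play_rows", "body": {
  "steps": [
    {"delta_pos":[0,0,-2.5],"yaw":0,"jaw":5},
    {"delta_pos":[0,0,-4],"yaw":0,"jaw":5},
    {"delta_pos":[-2,2,-4],"yaw":-0.06,"jaw":5},
    {"delta_pos":[-5,4.5,-4],"yaw":-0.15,"jaw":5},
    {"delta_pos":[-8.1,7,-4],"yaw":-0.22,"jaw":5},
    {"delta_pos":[-8.1,7,-4],"yaw":-0.22,"jaw":5},
    {"delta_pos":[-8.1,7,-4],"yaw":-0.22,"jaw":5},
    {"delta_pos":[-8.1,7,-4],"yaw":-0.22,"jaw":5}
  ]
}}

```text
clock: 6.85
eef_pos: [451.8, 152.0, 5.0]
tcp_rot: [-3.141, 0.0, 1.708]
contact_force: [0.2, 1.1, -2.5]
opening: 0.247
grasp_force: 78.6
```

Run:
```python
from h import *
go(452.5,152,-33,1.709)
im,D=vision.grab_frame("top");save("t2",cv2.resize(im[130:370,220:540],(800,600)))
```

```text
t 6.85 at [451.8 152.    5. ] [-3.141  0.     1.708] j6 0.18 -> cm [-0.01  0.06  3.8 ] yaw -0.001
```

View pics/t2.png

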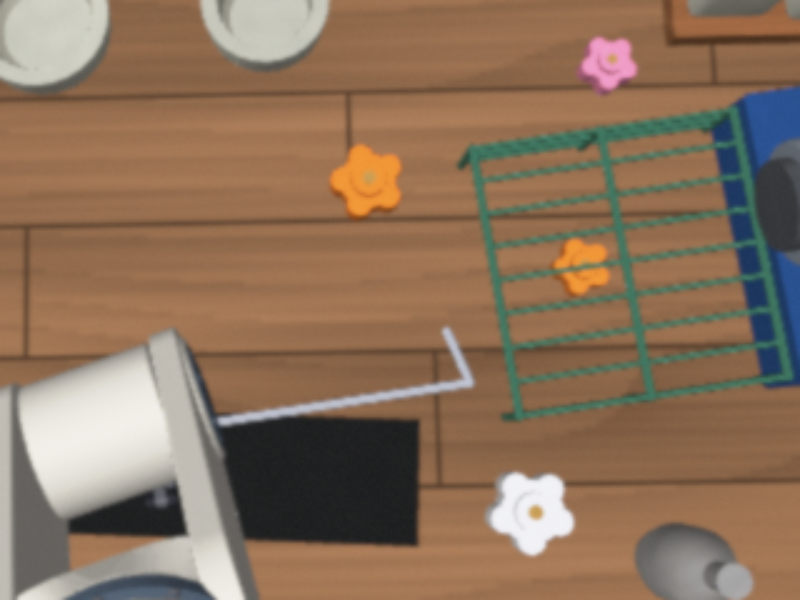

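The top view shows the rod parallel to the guard bars: bend at (470,383) in the crop, just outside the mouth. The hook tip at row 330 clears the knob, whose lower edge is at row 295.

Request:
{"method": "play_rows", "body": {
  "steps": [
    {"delta_pos":[0,0,2],"yaw":0,"jaw":5},
    {"delta_pos":[0,0,3.7],"yaw":0,"jaw":5},
    {"delta_pos":[-3,0,3.8],"yaw":0,"jaw":5},
    {"delta_pos":[-6.5,0,3.8],"yaw":0,"jaw":5},
    {"delta_pos":[-10,0,3.8],"yaw":0,"jaw":5},
    {"delta_pos":[-13.5,0,3.8],"yaw":0,"jaw":5},
    {"delta_pos":[-17,0,3.8],"yaw":0,"jaw":5},
    {"delta_pos":[-19,0,3.8],"yaw":0,"jaw":5}
  ]
}}

```text
clock: 7.7
eef_pos: [478.8, -37.4, -32.7]
tcp_rot: [3.141, 0.0, 1.709]
contact_force: [0.2, -0.0, -1.7]
opening: 0.248
grasp_force: 78.7
```

Run:
```python
from h import *
im,D=vision.grab_frame("top");im,D=vision.grab_frame("top");save("t3",cv2.resize(im[150:330,340:580],(800,600),interpolation=cv2.INTER_CUBIC))
s=r.sense();print(s["eef_pos"],s["tcp_rot"],s["contact_force"],s["grasp_force"])
```

```text
[479.0664762  -37.41128192 -32.70909417] [3.14120454e+00 2.58541364e-04 1.70735190e+00] [ 0.4217472   1.00795312 -0.59545694] 78.68559122085571
```

View pics/t3.png

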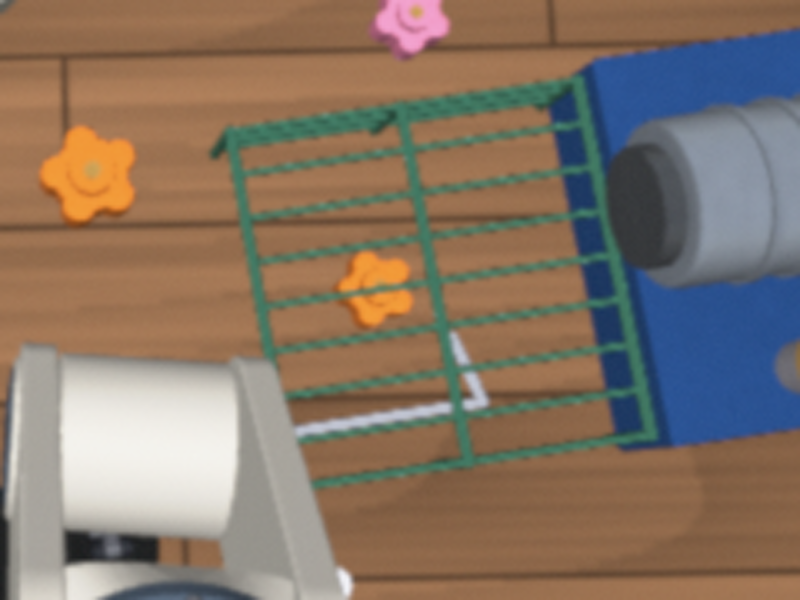

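The hook is under the guard, about 30 mm behind the knob: tip (455,338), knob right edge (412,290). I move it sideways behind the knob, then draw it out.

Request:
{"method": "play_rows", "body": {
  "steps": [
    {"delta_pos":[0,2,0],"yaw":0,"jaw":5},
    {"delta_pos":[0,4,0],"yaw":0,"jaw":5},
    {"delta_pos":[0,5.6,0],"yaw":0,"jaw":5},
    {"delta_pos":[0,5.6,0],"yaw":0,"jaw":5},
    {"delta_pos":[1,5.6,0],"yaw":0,"jaw":5},
    {"delta_pos":[2,5.6,0],"yaw":0,"jaw":5},
    {"delta_pos":[3,5.6,0],"yaw":0,"jaw":5},
    {"delta_pos":[4,5.6,0],"yaw":0,"jaw":5}
  ]
}}

```text
clock: 8.6
eef_pos: [527.8, 12.1, -32.8]
tcp_rot: [-3.141, -0.0, 1.709]
contact_force: [0.4, -0.2, -1.8]
opening: 0.246
grasp_force: 78.6
```

Request:
{"method": "play_rows", "body": {
  "steps": [
    {"delta_pos":[1.2,0,0],"yaw":0,"jaw":5},
    {"delta_pos":[2.4,0,0],"yaw":0,"jaw":5},
    {"delta_pos":[3.6,0,0],"yaw":0,"jaw":5},
    {"delta_pos":[4.8,0,0],"yaw":0,"jaw":5},
    {"delta_pos":[6,0,0],"yaw":0,"jaw":5},
    {"delta_pos":[7.2,0,0],"yaw":0,"jaw":5},
    {"delta_pos":[8.4,0,0],"yaw":0,"jaw":5},
    {"delta_pos":[9.6,0,0],"yaw":0,"jaw":5}
  ]
}}

```text
clock: 9.4
eef_pos: [515.4, 107.0, -32.7]
tcp_rot: [3.142, 0.0, 1.709]
contact_force: [-0.0, 0.8, -1.3]
opening: 0.245
grasp_force: 78.6
```

```bash
cat >> h.py <<'E'
def knob():
    im,D=vision.grab_frame("top");a=im.astype(int)
    m=((a[...,0]>200)&(a[...,1]>80)&(a[...,1]<190)&(a[...,2]<90)).astype(np.uint8)
    m=cv2.morphologyEx(m,cv2.MORPH_CLOSE,np.ones((5,5)))
    n,l,st,ce=cv2.connectedComponentsWithStats(m)
    M=np.array([577.5,-153.5])
    for i in range(1,n):
        if st[i,4]<60: continue
        ys,xs=np.nonzero(l==i);P=ray("top",np.c_[xs,ys],24)[:,:2].astype(np.float32)
        c,rad=cv2.minEnclosingCircle(P);d=np.array(c)-M
        print("orange",ce[i].round(),st[i,4],np.round(c,1),round(rad,1),"guard xy",np.round([.99*d[0]+.137*d[1],-.137*d[0]+.99*d[1]],1))
    return im
E
python3 - <<'E'
from h import *
knob();s=r.sense();print(s["eef_pos"],s["contact_force"],s["grasp_force"])
E
```

```text
orange [367. 202.] 538 [689.1 -46.8] 35.7 guard xy [125.1  90.3]
orange [405. 245.] 327 [ 580.4 -135.8] 26.9 guard xy [ 5.3 17.1]
[515.26373626 108.30093    -32.73333692] [-0.21381633  1.59568866 -0.74998724] 78.58033776283264
```

Request:
{"method": "play_rows", "body": {
  "steps": [
    {"delta_pos":[1.2,0,0],"yaw":0,"jaw":5},
    {"delta_pos":[2.4,0,0],"yaw":0,"jaw":5},
    {"delta_pos":[3.6,0,0],"yaw":0,"jaw":5},
    {"delta_pos":[4.8,0,0],"yaw":0,"jaw":5},
    {"delta_pos":[6,0,0],"yaw":0,"jaw":5},
    {"delta_pos":[7.2,0,0],"yaw":0,"jaw":5},
    {"delta_pos":[8.4,0,0],"yaw":0,"jaw":5},
    {"delta_pos":[9.2,0,0],"yaw":0,"jaw":5}
  ]
}}

```text
clock: 10.25
eef_pos: [502.7, 198.4, -32.7]
tcp_rot: [3.141, -0.0, 1.709]
contact_force: [-0.5, 0.2, -1.3]
opening: 0.244
grasp_force: 78.6
```

Request:
{"method": "play_rows", "body": {
  "steps": [
    {"delta_pos":[0,0,0],"yaw":0,"jaw":5},
    {"delta_pos":[-1,0,0],"yaw":0,"jaw":5},
    {"delta_pos":[-1.5,-0.5,0],"yaw":0,"jaw":5},
    {"delta_pos":[-1.5,-0.5,0],"yaw":0,"jaw":5},
    {"delta_pos":[-1.5,-0.5,-2],"yaw":0,"jaw":5},
    {"delta_pos":[-1.5,-0.5,-4],"yaw":0,"jaw":5},
    {"delta_pos":[-1.5,-0.5,-6],"yaw":0,"jaw":5},
    {"delta_pos":[-1.5,-0.5,-6],"yaw":0,"jaw":5}
  ]
}}

```text
clock: 11.05
eef_pos: [501.8, 181.8, 29.5]
tcp_rot: [3.138, -0.001, 1.708]
contact_force: [0.3, -0.0, -1.3]
opening: 0.243
grasp_force: 78.6
```

Run:
```python
from h import *
knob();go(390,230,30,1.51)
```

```text
orange [367. 202.] 541 [689.4 -47.3] 36.2 guard xy [125.3  89.8]
orange [367. 251.] 325 [568.1 -44. ] 27.7 guard xy [  5.7 109.7]
t 11.1 at [500.9 181.5  28.2] [ 3.139e+00 -1.000e-03  1.708e+00] j6 0.21 -> cm [  6.32 -10.33  -0.18] yaw 0.198
```

Request:
{"method": "play_rows", "body": {
  "steps": [
    {"delta_pos":[2,-3,0],"yaw":0.06,"jaw":5},
    {"delta_pos":[4,-7,0],"yaw":0.14,"jaw":5},
    {"delta_pos":[5.9,-10.3,0],"yaw":0.198,"jaw":5},
    {"delta_pos":[5.9,-10.3,0],"yaw":0.198,"jaw":5},
    {"delta_pos":[5.9,-10.3,2],"yaw":0.198,"jaw":5},
    {"delta_pos":[5.9,-10.3,4],"yaw":0.198,"jaw":5},
    {"delta_pos":[5.9,-10.3,5.6],"yaw":0.198,"jaw":5},
    {"delta_pos":[5.9,-10.3,5.6],"yaw":0.198,"jaw":5}
  ]
}}

```text
clock: 11.9
eef_pos: [388.4, 224.7, -31.0]
tcp_rot: [-3.138, 0.002, 1.511]
contact_force: [0.6, 0.3, -1.7]
opening: 0.244
grasp_force: 78.9
```

Request:
{"method": "play_rows", "body": {
  "steps": [
    {"delta_pos":[0,0,0.2],"yaw":0,"jaw":5},
    {"delta_pos":[0,0,0.4],"yaw":0,"jaw":5},
    {"delta_pos":[0,0,0.4],"yaw":0,"jaw":5},
    {"delta_pos":[0,0,0.4],"yaw":0,"jaw":5},
    {"delta_pos":[0,0,0.4],"yaw":0,"jaw":5},
    {"delta_pos":[0,0,0.4],"yaw":0,"jaw":5},
    {"delta_pos":[0,0,0.4],"yaw":0,"jaw":5},
    {"delta_pos":[0,0,0.4],"yaw":0,"jaw":5}
  ]
}}

```text
clock: 12.7
eef_pos: [389.9, 225.9, -32.7]
tcp_rot: [3.141, -0.0, 1.511]
contact_force: [-0.5, -0.5, -1.3]
opening: 0.246
grasp_force: 78.9
```

Steady 1–2 mm above the mat with no contact yet, so I lower it a touch more and open.

Request:
{"method": "play_rows", "body": {
  "steps": [
    {"delta_pos":[0,0,0.15],"yaw":0,"jaw":5},
    {"delta_pos":[0,0,0.15],"yaw":0,"jaw":5},
    {"delta_pos":[0,0,0.15],"yaw":0,"jaw":55},
    {"delta_pos":[0,0,0.15],"yaw":0,"jaw":55},
    {"delta_pos":[0,0,0.15],"yaw":0,"jaw":55},
    {"delta_pos":[0,0,0.15],"yaw":0,"jaw":55},
    {"delta_pos":[0,0,-3],"yaw":0,"jaw":55},
    {"delta_pos":[0,0,-7],"yaw":0,"jaw":55}
  ]
}}

```text
clock: 13.5
eef_pos: [388.3, 225.0, 36.7]
tcp_rot: [-3.138, 0.002, 1.511]
contact_force: [0.7, 0.9, 0.4]
opening: 0.546
grasp_force: 0.0
```

Run:
```python
from h import *
go(568,-44,70,1.709)
```

```text
t 13.5 at [388.3 225.   36.7] [-3.138e+00  2.000e-03  1.511e+00] j6 0.58 -> cm [-25.78  19.55  -3.33] yaw -0.198
```

Request:
{"method": "play_rows", "body": {
  "steps": [
    {"delta_pos":[-2,2,-4],"yaw":-0.03,"jaw":100},
    {"delta_pos":[-6,5,-5],"yaw":-0.08,"jaw":100},
    {"delta_pos":[-10,8,-5],"yaw":-0.12,"jaw":100},
    {"delta_pos":[-14,11,-5],"yaw":-0.16,"jaw":100},
    {"delta_pos":[-18,14,-5],"yaw":-0.198,"jaw":100},
    {"delta_pos":[-22,17,-5],"yaw":-0.198,"jaw":100},
    {"delta_pos":[-25.8,19.5,-5],"yaw":-0.198,"jaw":100},
    {"delta_pos":[-25.8,19.5,-5],"yaw":-0.198,"jaw":100}
  ]
}}

```text
clock: 14.3
eef_pos: [572.1, -47.9, 87.5]
tcp_rot: [3.139, 0.002, 1.705]
contact_force: [0.4, 0.3, 0.2]
opening: 1.004
grasp_force: 0.0
```

Run:
```python
from h import *
im,D=vision.grab_frame("wrist");im,D=vision.grab_frame("wrist");save("w4",im)
K,T=cal("wrist");a=im.astype(int)
m=((a[...,0]>200)&(a[...,1]>80)&(a[...,1]<190)&(a[...,2]<90)).astype(np.uint8)
n,l,st,ce=cv2.connectedComponentsWithStats(m)
for i in range(1,n):
    if st[i,4]<200: continue
    ys,xs=np.nonzero(l==i);P=ray("wrist",np.c_[xs,ys],24)[:,:2].astype(np.float32)
    print(ce[i].round(),st[i],P.mean(0),cv2.minEnclosingCircle(P))
for d in vision.landmark_of("wrist","knob_center")[:2]: print(d,ray("wrist",d["uv"],14))
go(568,-44,0,1.709)
```

```text
[318. 233.] [ 278  195   77   75 3613] [566.84344  -40.242958] ((566.6591186523438, -40.864986419677734), 27.324968338012695)
[494. 262.] [ 447  213  102   96 5753] [690.0414   -44.717613] ((690.1819458007812, -45.76390838623047), 36.830142974853516)
{'uv': [484.1, 260.9], 'conf': 0.72} [687.89590827 -48.2179526   14.        ]
{'uv': [315.0, 233.5], 'conf': 0.7} [565.31034764 -44.15131076  14.        ]
t 14.45 at [568.2 -43.2  86.8] [-3.140e+00 -1.000e-03  1.708e+00] j6 -0.22 -> cm [-0.07 -0.03  8.68] yaw -0.001
```

View pics/w4.png

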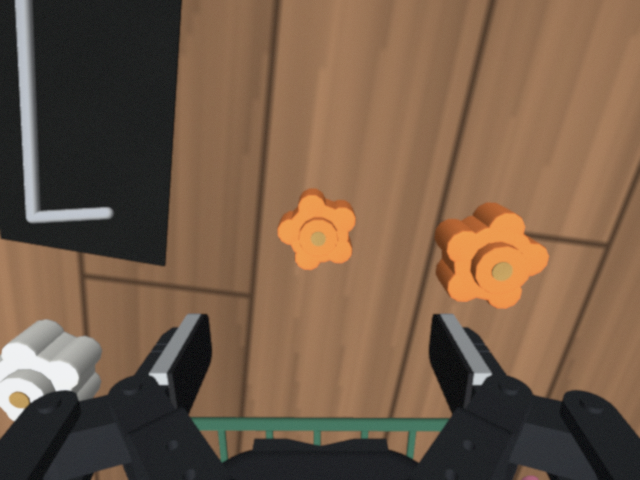

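The wrist view shows the target at (317,232) with the big decoy well clear at (494,262), and the rod's hook lying on the mat at the left. The left lobe faces one pad and two lobes face the other. I descend and grip.

Request:
{"method": "play_rows", "body": {
  "steps": [
    {"delta_pos":[-0.05,-0.05,3],"yaw":0,"jaw":100},
    {"delta_pos":[-0.05,-0.05,6],"yaw":0,"jaw":100},
    {"delta_pos":[-0.05,-0.05,9],"yaw":0,"jaw":100},
    {"delta_pos":[-0.05,-0.05,11],"yaw":0,"jaw":100},
    {"delta_pos":[-0.05,-0.05,12],"yaw":0,"jaw":100},
    {"delta_pos":[-0.05,-0.05,12.2],"yaw":0,"jaw":100},
    {"delta_pos":[-0.05,-0.05,12.2],"yaw":0,"jaw":90},
    {"delta_pos":[-0.05,-0.05,12.2],"yaw":0,"jaw":80}
  ],
  "grip_force": 40
}}

```text
clock: 15.25
eef_pos: [569.4, -43.6, -33.6]
tcp_rot: [3.14, 0.0, 1.709]
contact_force: [0.7, -0.3, 0.8]
opening: 0.798
grasp_force: 0.0
```

Request:
{"method": "play_rows", "body": {
  "steps": [
    {"delta_pos":[0,0,0.2],"yaw":0,"jaw":60},
    {"delta_pos":[0,0,0.2],"yaw":0,"jaw":40},
    {"delta_pos":[0,0,0.2],"yaw":0,"jaw":30},
    {"delta_pos":[0,0,0.2],"yaw":0,"jaw":30},
    {"delta_pos":[0,0,0.2],"yaw":0,"jaw":30},
    {"delta_pos":[0,0,0.2],"yaw":0,"jaw":30},
    {"delta_pos":[0,0,0.2],"yaw":0,"jaw":30},
    {"delta_pos":[0,0,0.2],"yaw":0,"jaw":30}
  ],
  "grip_force": 40
}}

```text
clock: 16.05
eef_pos: [569.4, -44.0, -35.5]
tcp_rot: [3.14, 0.0, 1.708]
contact_force: [-1.2, 0.6, 7.0]
opening: 0.602
grasp_force: 40.2
```

Request:
{"method": "play_rows", "body": {
  "steps": [
    {"delta_pos":[0,0,-3],"yaw":0,"jaw":30},
    {"delta_pos":[0,0,-7],"yaw":0,"jaw":30},
    {"delta_pos":[3,-0.1,-8],"yaw":0.04,"jaw":30},
    {"delta_pos":[7,-0.3,-8],"yaw":0.08,"jaw":30},
    {"delta_pos":[11.5,-0.5,-8],"yaw":0.13,"jaw":30},
    {"delta_pos":[16,-0.7,-8],"yaw":0.18,"jaw":30},
    {"delta_pos":[20.5,-0.9,-8],"yaw":0.23,"jaw":30},
    {"delta_pos":[24,-1.1,-8],"yaw":0.27,"jaw":30}
  ]
}}

```text
clock: 16.85
eef_pos: [524.3, 194.6, 43.9]
tcp_rot: [3.141, -0.001, 1.437]
contact_force: [0.6, -1.0, -0.3]
opening: 0.604
grasp_force: 41.8
```

Run:
```python
from h import *
go(482,433,35,1.44);print(r.sense()["grasp_force"])
```

```text
t 16.85 at [524.3 194.6  43.9] [ 3.141e+00 -1.000e-03  1.437e+00] j6 0.49 -> cm [23.07 -7.37  0.89] yaw -0.003
41.82300388813019
```

Request:
{"method": "play_rows", "body": {
  "steps": [
    {"delta_pos":[4,-1.3,0],"yaw":0,"jaw":30},
    {"delta_pos":[8.5,-2.7,0],"yaw":0,"jaw":30},
    {"delta_pos":[13,-4.1,0],"yaw":0,"jaw":30},
    {"delta_pos":[17.5,-5.5,0],"yaw":0,"jaw":30},
    {"delta_pos":[21.5,-6.9,0],"yaw":0,"jaw":30},
    {"delta_pos":[23.1,-7.4,0],"yaw":0,"jaw":30},
    {"delta_pos":[23.1,-7.4,0],"yaw":0,"jaw":30},
    {"delta_pos":[23.1,-7.4,0],"yaw":0,"jaw":30}
  ]
}}

```text
clock: 17.65
eef_pos: [481.6, 430.2, 43.2]
tcp_rot: [-3.141, 0.001, 1.439]
contact_force: [-1.1, -1.0, -0.6]
opening: 0.602
grasp_force: 41.8
```

Run:
```python
from h import *
im,D=vision.grab_frame("wrist");save("w5",im)
for d in vision.landmark_of("wrist","tray")[:2]: print(d,ray("wrist",d["uv"],0))
go(482,433,-29,1.44)
```

```text
{'uv': [322.4, 236.8], 'conf': 0.88} [484.35288471 437.14196204   0.        ]
t 17.75 at [481.9 429.3  43.2] [-3.141e+00  1.000e-03  1.438e+00] j6 0.86 -> cm [ 0.36 -0.04  7.22] yaw -0.002
```

View pics/w5.png

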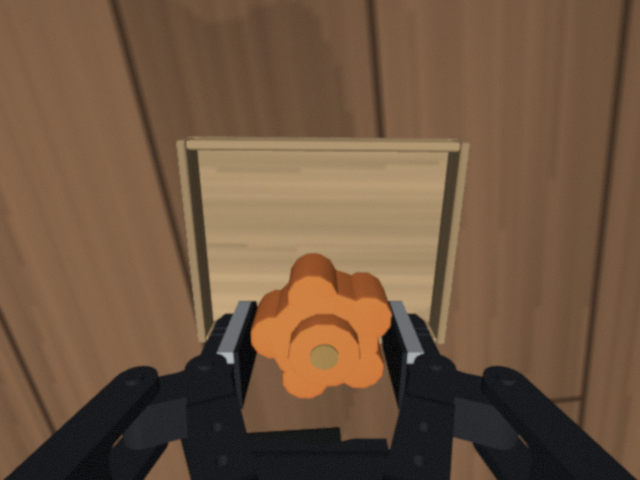

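The knob is held level between the pads and the tray is square to the gripper: rim (180–465, 140–340), centre about (484,436). I lower it and release.

Request:
{"method": "play_rows", "body": {
  "steps": [
    {"delta_pos":[0.5,0.2,2],"yaw":0,"jaw":30},
    {"delta_pos":[0.5,0.2,4],"yaw":0,"jaw":30},
    {"delta_pos":[0.5,0.2,6],"yaw":0,"jaw":30},
    {"delta_pos":[0.5,0.2,7],"yaw":0,"jaw":30},
    {"delta_pos":[0.5,0.2,7.1],"yaw":0,"jaw":30},
    {"delta_pos":[0.5,0.2,7.1],"yaw":0,"jaw":30},
    {"delta_pos":[0.5,0.2,7.1],"yaw":0,"jaw":30},
    {"delta_pos":[0.5,0.2,7.1],"yaw":0,"jaw":30}
  ]
}}

```text
clock: 18.55
eef_pos: [485.0, 436.2, -26.7]
tcp_rot: [3.141, -0.001, 1.439]
contact_force: [-0.4, 0.3, -0.4]
opening: 0.601
grasp_force: 41.8
```

Request:
{"method": "play_rows", "body": {
  "steps": [
    {"delta_pos":[0,0,0],"yaw":0,"jaw":80},
    {"delta_pos":[0,0,0],"yaw":0,"jaw":80},
    {"delta_pos":[0,0,0],"yaw":0,"jaw":80},
    {"delta_pos":[0,0,0],"yaw":0,"jaw":80},
    {"delta_pos":[0,0,-3],"yaw":0,"jaw":80},
    {"delta_pos":[0,0,-7],"yaw":0,"jaw":80},
    {"delta_pos":[0,0,-11],"yaw":0,"jaw":80},
    {"delta_pos":[0,0,-15],"yaw":0,"jaw":80}
  ]
}}

```text
clock: 19.35
eef_pos: [484.1, 435.5, 123.7]
tcp_rot: [-3.141, 0.0, 1.439]
contact_force: [0.5, -0.5, 1.0]
opening: 0.799
grasp_force: 0.0
```

Run:
```python
from h import *
im,D=vision.grab_frame("wrist")
for n in ("tray","knob_center"):
    for d in vision.landmark_of("wrist",n)[:2]: print(n,d,ray("wrist",d["uv"],19 if n!="tray" else 0))
K,T=cal("wrist");a=im.astype(int);m=(a[...,0]>200)&(a[...,1]>80)&(a[...,1]<190)&(a[...,2]<90)
ys,xs=np.nonzero(m);P=(np.c_[xs,ys,np.ones(len(xs))]@np.linalg.inv(K).T*D[ys,xs][:,None])@T[:3,:3].T+T[:3,3]
print("knob top pts",np.median(P,0),np.percentile(P[:,2],[50,90,99]))
sc,_=vision.grab_frame("scene");tp,_=vision.grab_frame("top")
for n,z in (("rod_mid",13),("rod_grip",20)):
    for c in ("top","scene"):
        for d in vision.landmark_of(c,n)[:1]: print(n,c,d,ray(c,d["uv"],z))
save("fin",np.hstack([cv2.resize(tp,(400,300)),cv2.resize(sc,(400,300))]))
```

```text
knob_center {'uv': [320.8, 222.2], 'conf': 0.71} [486.86334991 436.33480611  19.        ]
knob top pts [488.12804307 441.63587839  31.00163888] [31.00163888 38.90003551 40.00529844]
rod_mid top {'uv': [303.9, 321.8], 'conf': 0.87} [403.74318171 109.50165973  13.        ]
rod_mid scene {'uv': [266.2, 211.7], 'conf': 0.61} [399.8360185  106.92614774  13.        ]
rod_grip top {'uv': [254.3, 329.5], 'conf': 0.94} [388.1084709  226.27095991  20.        ]
rod_grip scene {'uv': [291.4, 175.6], 'conf': 0.98} [391.59794257 230.93683246  20.        ]
```

View pics/fin.png

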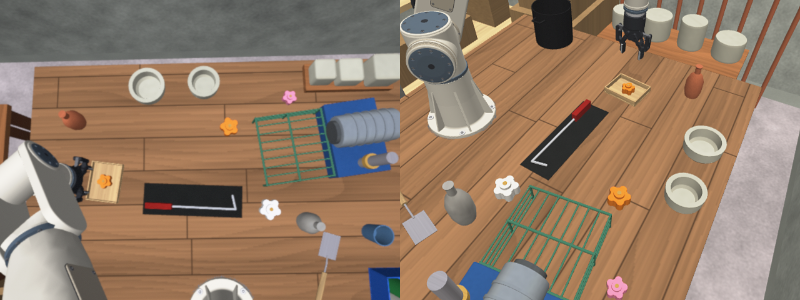

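The knob lies flat in the tray (lobe top 31 mm, hub about 39 mm), the rod lies on the mat with its middle near (402,108), and the bottle has not moved. I hand the job in.

```bash
python3 -c "
from rig import r
print(r.sign_off())"
```

```text
the job is handed in; nothing more can be done
None
```

I handed the job in at about 20 s: the knob was drawn out with the hooked rod and is in the tray, the rod is flat on its mat, and the bottle has not visibly moved; no verdict was shown.

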